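Close the bobbin winder's cover after oiling

ROBOT

A 6-joint arm with a two-finger parallel gripper is mounted at the origin on the work surface. World frame = base frame: x ahead of the robot, y to its left, z up, the work surface at z = 0. Lengths are in m, angles in degrees, forces in N, time in s.
With the tool pointing down it reaches from about 0.35 to 0.875 m from the base axis. Payload 4.2 kg.
Tool frame: the origin (TCP) lies at the very end of the fingers, on their centre line; the grasp point (between the pads) lies 19 mm behind it; z points along the fingers, y is the line along which they close (so a half turn about z gives the same grasp; the last joint's range is limited). The gripper opens to 87 mm and grips with 3 to 60 N. Pads are 19 mm wide; open, the fingers measure 117 mm over their backs; the gripper's body (75 mm by 190 mm) begins 51 mm behind the grasp point.
Start: joints at [80.363, 22.042, 0.453, 0, -68.411, -14.817], TCP at [0.259, 0.569, 0.223] pointing down, gripper open.
Joint ranges: [-179.83, 179.83], [-69.29, 118.12], [-61.27, 80.66], [-181.25, 117.63], [-171.15, -9.14], [-177.46, 177.46]. Speed limits (degrees/s): [159.86, 159.86, 180, 180, 180, 180].

INTERFACE

Orientations are given as a 3x3 rotation matrix whose columns are the frame's x, y, z axes.
In Python, from station import sense, cams, r gives the robot as it stands. The module is installed in compiled form; this text tells all that it offers.
- The arm moves only by the tool step_arm, never from a script. Its argument "targets" is text: rows parted by semicolons, each of 4 numbers parted by spaces: the shift along the tool's x, y, z in cm, then the turn about the tool's z in degrees. In form: x y z turn; .... A call has 1 to 12 rows; each row shifts and turns the commanded pose from where the row before left it, along the tool's axes as they then stand; what a row does not reach is not made up. A row lasts 1/12 s, in which the tool goes at most 41.7 mm and 7.16 degrees, less where a joint would pass 70% of its speed; a pose out of reach is approached as far as the arm can. A call with a gripper value outside its range is refused whole. "claw" is the finger opening in cm, from 0 to 8.7, set as the call begins (left out, the last holds). The fingers move at their own pace and stop on an object; the grip force is fixed at half the most. Time passes only in rows, so rows that do not move let the fingers close. It gives the time, the measured TCP pose, the force, the opening and the grip force at its end, in the units of the state.
- sense(): the state, without advancing time (a new reading comes with each control period).
- cams.capture(name): name is "side" or "top"; returns a dict with "frame" (420x560x3 uint8, blue, green, red), "vertical_fov" (degrees; the focal length in pixels is half the picture's height over the tangent of half this angle, whatever the lens; pixels are square), "cx", "cy" (the principal point, pixels), "eye" and "rotation" of the camera in the world. Camera axes: x right, y down, z forward; pixel columns grow to the right and rows downward; lengths in m; the calibration is good to about 2 mm. A picture is of the moment at which its call begins. There is no depth.
- r.finish_job(): hands the job in; it is judged then, once.
The state is a dict: "time_s": time; "joints": joint angles; "joint_velocities": joint speeds; "effort": joint torques, N m; "tcp_pos": TCP position; "ee_rot": TCP orientation; "wrist_force": force on the tool from outside, world axes, zero at the start; "moment": the same for the moment, N m; "gripper_width": opening from 0.0 (shut) to 1.0 (fully open); "gripper_force": force on a finger pad.
Only numpy, scipy, OpenCV 4.12 (cv2) and the standard library are available. Lean on these libraries where they do the work, as an engineer would, in place of code of your own. Each camera call takes 0.05 s, during which the arm holds its last target. There are 200 camera calls.

TASK

The bobbin winder has just been oiled: first take the small oil bottle off its sprung cover and set it down gently in the white tray, standing upright, without tipping or dropping it. Then turn the cover's quarter-turn fastener until its slot lines up with the two raised ribs on the cover, and press the cover down fully home, flush with the frame around it. Finish while holding the cover pressed down (nothing else keeps it shut), and do not disturb the thread spool in the tray or the closed tin.

Things in the scene. Friction and masses are not known exactly. Their poses are not given: they have to be found in the camera images.
- oil_center (a point): Oil bottle: clear plastic, round, 44 mm diameter, 110 mm tall with a narrower black cap, 100 to 200 g, paper label. It stands loose on the winder's cover at the start, near the cover's +y end (winder frame). This point is on its axis, half-way up (55 mm above its foot); z runs up the axis.
- tray: Shallow white plastic tray, fixed, 115 mm (x) by 190 mm (y), 12 mm high, walls 4 mm. Origin: centre of its underside; its inner floor is 4 mm higher. A spool stands near its +y end; the -y end is free for the bottle.
- winder: Bobbin winder: fixed low white plastic housing, 260 mm (x) by 250 mm (y), its frame's top 60 mm above the table, with two small spindles up to 45 mm tall near its far (+x) edge. Origin: centre of its underside. Its grey rectangular cover (150 mm along x, 180 mm along y) is centred 30 mm to the -x side of the origin; a spring holds it up so that it stands 10 mm proud of the frame.
- cover_top (a point): Centre of the cover's upper surface (the fastener is mounted here); axes as the winder's. 70 mm above the table at the start, 60 mm when the cover is flush. Two raised white ribs (28 by 6 by 3 mm) on the cover, one on either side of the fastener, lie along the winder's x axis.
- cover (a joint): How far the cover is pressed down, in m: 0 raised, 0.010 fully home and flush. The spring needs 5 N to start and 10 N fully home, and lifts it again when let go. With the fastener out of line its key meets the frame and the cover goes down only about 2 mm.
- bar_grip (a point): Quarter-turn fastener: plain steel grip bar 46 mm long, 12 mm wide and 24 mm tall on a round disc 52 mm across and 4 mm thick, in the middle of the cover; bar's top is 28 mm above the cover, and a dark slot runs along it. This point is on the turning axis, half-way up the bar (16 mm above the cover); its x axis runs along the bar and slot, z is up. It goes down with the cover.
- fastener (a joint): Angle of the bar, in rad: angle from the winder's x axis (the line of the two ribs) to the bar, counter-clockwise from above positive. 0 = slot in line with the ribs; its key then fits the frame within about 0.16 rad either way. It turns stiffly (0.04 N m) and stays where left; it can turn from -0.4 to 1.65 and starts at 0.7 to 1.5, so it must be turned clockwise, and 0 is not at a stop.
- spool: Grey thread spool, 36 mm diameter, 50 mm tall, standing loose in the tray near its +y end. Leave alone. Origin: centre of its underside.
- tin: Closed flat metal tin, 104 mm by 144 mm, 46 mm high. Leave alone. Origin: centre of its underside.
There are look-alikes about, which are no part of the job. What is shaped like the part that bears oil_center but orange or purple is not meant.

How it is judged (in metres and radians):
On the way, in this order (a step that is already met when the one before it is completed fails the run):
1. The oil bottle stands upright in the tray, let go (x of oil_center in the frame of tray between -0.052 and 0.052 m and y of oil_center in the frame of tray between -0.09 and 0.09 m and z of oil_center in the frame of tray between 0.053 and 0.064 m and angle between oil_center's own z axis and vertical below 0.12 rad and contact force between oil and the arm below 0.05 N and contact force between oil and the fingers below 0.05 N), for 0.2 s.
2. The fastener's slot is in line with the ribs, the cover not yet home (value of joint fastener between -0.2 and 0.2 rad and value of joint cover below 0.007 m).
3. The cover is pressed fully home (value of joint cover above 0.0085 m), for 0.2 s.
At the end, for the whole second after the job is handed in: The oil bottle stands upright (within 0.12 rad), at rest and let go on the tray's floor; the slot is within 0.2 rad of the ribs' line; the cover is pressed down at least 8.5 of its 10 mm and the robot itself presses on it (cover or fastener) with more than 3 N (all of step 1 and linear speed of oil below 0.03 m/s and value of joint fastener between -0.2 and 0.2 rad and value of joint cover above 0.0085 m and contact force between any of the fingers, the arm and cover above 3 N); the arm keeps its last pose, push and grip.
It fails at once if the oil bottle is tipped by more than 0.6 rad (angle between oil_center's own z axis and vertical above 0.6 rad).
It fails at once if the oil bottle is dropped (falls free faster than 0.6 m/s) (linear speed of oil above 0.6 m/s and contact force between oil and the fingers below 0.01 N).
It fails at once if the spool or the tin is moved by more than 30 mm (distance of any of spool, tin from where it was at the start of the episode above 0.03 m).
It also fails if it takes over 51 s, if anything falls off the work surface, if the arm or the gripper's body presses on something with over 40 N, if the wrist force passes 120 N, or if a joint passes its speed limit or range.

## Working session

There is one attempt and no reset: what is moved stays moved. The work goes in short steps, Python scripts to look and compute and a tool call to move; the robot and the scene stay as the last step left them, time stands still between calls to the robot, and variables do not carry over. Pictures are saved under pics/ and viewed, at most 10 in all, crops included, and the job is handed in when it is done.

Besides the shell and the picture viewer there is one more tool, called in YAML: its name, and indented under it one key for each argument. step_arm: Moves the arm, as the interface text tells. Its arguments: {"type":"object","properties":{"targets":{"type":"string"},"claw":{"type":"number"}},"required":["targets"]}

```bash
mkdir -p pics; cat > h.py <<'E'
import numpy as np, cv2
from station import sense, cams, r
def cap(n):
    c=cams.capture(n); f=210/np.tan(np.radians(c["vertical_fov"])/2); c["f"]=f; return c
def ray(c,u,v):
    d=np.array(c["rotation"])@np.array([(u-c["cx"])/c["f"],(v-c["cy"])/c["f"],1]); return np.array(c["eye"]),d/np.linalg.norm(d)
def plane(c,u,v,z):
    e,d=ray(c,u,v); return e+d*(z-e[2])/d[2]
def proj(c,p):
    q=np.array(c["rotation"]).T@(np.array(p)-np.array(c["eye"])); return c["cx"]+c["f"]*q[0]/q[2], c["cy"]+c["f"]*q[1]/q[2]
def tri(c1,p1,c2,p2):
    A=np.zeros((3,3));b=np.zeros(3);R=[]
    for c,p in((c1,p1),(c2,p2)):
        e,d=ray(c,*p);M=np.eye(3)-np.outer(d,d);A+=M;b+=M@e;R.append((e,d))
    x=np.linalg.solve(A,b); return x,[np.linalg.norm(np.cross(x-e,d)) for e,d in R]
E
python3 - <<'E'
from h import *
for n in("side","top"):
    c=cap(n); cv2.imwrite(f"pics/{n}0.png",c["frame"]); print(n,c["eye"],c["rotation"],c["f"],c["cx"],c["cy"])
s=sense(); print(s["tcp_pos"],s["ee_rot"],s["time_s"],s["wrist_force"])
E
```

```text
side [0.30029173 0.3934412  0.63851314] [[-0.809377   -0.46790153  0.35493243]
 [-0.58725443  0.63820482 -0.4978221 ]
 [ 0.00641214 -0.6113614  -0.79132555]] 399.1106365392298 272.78438370896316 206.90563568449198
top [0.41429771 0.07404912 1.06946539] [[ 0.02982079 -0.9867335   0.15958609]
 [-0.99955157 -0.02987201  0.00207851]
 [ 0.00271622 -0.15957651 -0.98718183]] 473.0619056938595 284.52203755321676 220.36242375466983
[0.25847706 0.56844864 0.22154789] [[ 9.10220290e-01 -4.14123682e-01 -7.74225716e-04]
 [-4.14124401e-01 -9.10218403e-01 -1.85466893e-03]
 [ 6.33478320e-05  2.00878305e-03 -9.99997980e-01]] 0.1 [ 0.51524336 -0.55415567 -0.33843474]
```

View pics/side0.png

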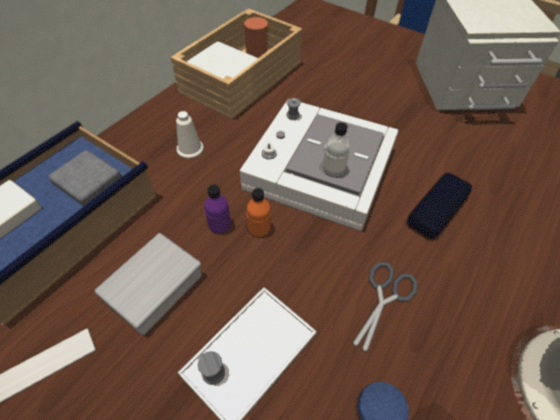

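View pics/top0.png

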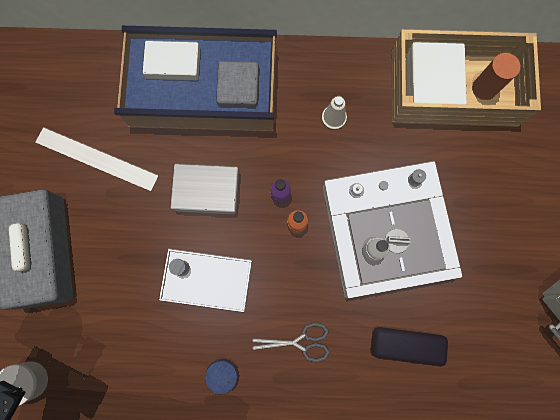

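The side view shows the clear bottle (336,150) on the grey cover. The look-alikes are purple (218,210) and orange (259,214) bottles standing on the table. In the top view the clear bottle is at (376,249), the fastener at (398,240), ribs at (391,217) and (403,264), the tray at (205,281) and the spool at (178,267). Purple is at (281,190) and orange at (298,222). The clear one on the cover is the one meant. I'll confirm it with enlarged crops.

```bash
python3 - <<'E'
import cv2,numpy as np
t=cv2.imread("pics/top0.png")[180:290,330:460]; s=cv2.imread("pics/side0.png")[100:210,270:400]
t=cv2.resize(t,None,fx=3,fy=4*.75,interpolation=2); s=cv2.resize(s,None,fx=3,fy=3,interpolation=2)
cv2.imwrite("pics/crop.png",np.hstack([t,s]))
E
```

```text
(no output)
```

View pics/crop.png

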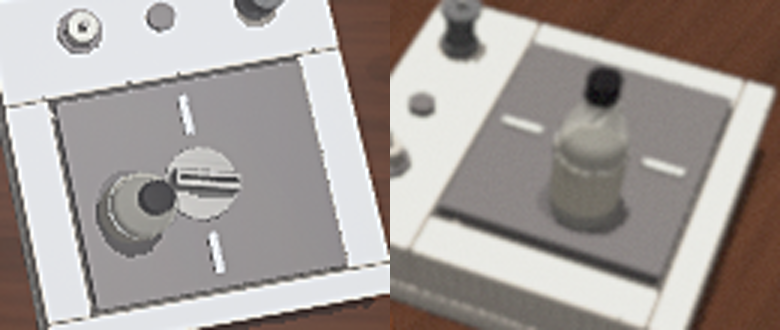

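The crop confirms that the clear bottle with the black cap and pale label stands on the cover, beside the steel bar. In the top view the cap is at about (381,246) and the bar runs from (389,240) to (409,242). Next I'll measure.

```bash
python3 - <<'E'
from h import *
T=cap("top");S=cap("side");np.set_printoptions(precision=4,suppress=True)
def comp(c,mask,x0,y0,x1,y1):
    m=np.zeros_like(mask);m[y0:y1,x0:x1]=mask[y0:y1,x0:x1]
    n,l,st,ce=cv2.connectedComponentsWithStats(m); i=1+np.argmax(st[1:,4]); 
    return (l==i).astype(np.uint8),ce[i],st[i]
def ms(c):
    h=cv2.cvtColor(c["frame"],cv2.COLOR_BGR2HSV); return ((h[...,2]>195)&(h[...,1]<45)).astype(np.uint8),(h[...,2]<75).astype(np.uint8)
wt,bt=ms(T);ws,bs=ms(S)
capt=comp(T,bt,372,236,390,254);caps=comp(S,bs,330,118,352,145)
print("cap",capt[1:],caps[1:],tri(T,capt[1],S,caps[1]))
R=[]
for bt_,bs_ in(((386,208,396,226),(345,148,372,164)),((397,255,408,274),(303,136,322,148))):pass
rt=[comp(T,wt,386,208,397,226),comp(T,wt,397,255,408,274)]
rs=[comp(S,ws,300,132,326,150),comp(S,ws,350,148,374,164)]
for a,b in zip(rt,rs): x=tri(T,a[1],S,b[1]); print("rib",a[1],a[2][4],b[1],b[2][4],x); R.append(x[0])
d=R[0]-R[1];print("centre",(R[0]+R[1])/2,"yaw",np.degrees(np.arctan2(d[1],d[0])),np.linalg.norm(d))
for p in((389.3,240),(409.3,242.3)):print("bar",plane(T,*p,0.098))
e=[plane(T,*p,0.098) for p in((389.3,240),(409.3,242.3))];q=e[0]-e[1];print(np.degrees(np.arctan2(q[1],q[0])),np.linalg.norm(q))
for nm,c,w,box in(("tray",T,wt,(150,240,262,320)),("trayS",S,ws,(170,280,325,420))):
    m=comp(c,w,*box)[0];k=cv2.findContours(m,0,2)[0][0]
    P=np.array([plane(c,*v[0],0.012)[:2] for v in k],np.float32);print(nm,cv2.minAreaRect(P),cv2.boxPoints(cv2.minAreaRect(P)))
print("foot",plane(T,374.3,250.5,.07),plane(S,335,166,.07))
print("spool top",plane(T,178,266,.05), "tin",plane(T,205,188,.046),"purple,orange",plane(T,281,186,.11),plane(T,297,217,.11))
print("sp",plane(S,209,362,.055))
E
```

```text
cap (array([378.    , 246.5263]), array([376, 241,   7,  10,  19], dtype=int32)) (array([340.7109, 128.8438]), array([335, 123,  12,  13, 128], dtype=int32)) (array([ 0.513 , -0.1027,  0.1778]), [np.float64(0.0006822782555743861), np.float64(0.000682278255574373)])
rib [391.7941 218.0588] 34 [301.5172 134.7241] 29 (array([ 0.5969, -0.1434,  0.0872]), [np.float64(0.013547116740396659), np.float64(0.013547116740396641)])
rib [401.9474 264.    ] 38 [360.8387 155.0323] 31 (array([ 0.4899, -0.1742,  0.0708]), [np.float64(0.00013207317659514207), np.float64(0.00013207317659518462)])
centre [ 0.5434 -0.1588  0.079 ] yaw 16.025976455052923 0.11251043595818463
bar [ 0.5368 -0.1417  0.098 ]
bar [ 0.5332 -0.183   0.098 ]
85.1036257842176 0.04145613266849642
tray ((0.446654349565506, 0.24816079437732697), (0.1889457106590271, 0.11370175331830978), 83.85172271728516) [[0.38   0.1603]
 [0.4931 0.1481]
 [0.5133 0.336 ]
 [0.4002 0.3482]]
trayS ((0.4453069567680359, 0.2497042417526245), (0.18885600566864014, 0.11375671625137329), 83.67892456054688) [[0.3784 0.1621]
 [0.4914 0.1496]
 [0.5122 0.3373]
 [0.3992 0.3498]]
foot [ 0.517 -0.116  0.07 ] [ 0.5165 -0.1181  0.07  ]
spool top [0.4729 0.302  0.05  ] tin [0.647  0.2544 0.046 ] purple,orange [0.6415 0.0855 0.11  ] [0.5772 0.0506 0.11  ]
sp [0.4717 0.3051 0.055 ]
```

```bash
python3 - <<'E'
from h import *
T=cap("top");S=cap("side");np.set_printoptions(precision=4,suppress=True)
print("cap tri",tri(T,(381.3,245.8),S,(341.5,126)))
print("cap pl",plane(T,381.3,245.8,.18))
a,b=plane(T,391.8,218.3,.073),plane(T,402.4,264,.073);d=a-b
print("ribs T",a,b,(a+b)/2,np.degrees(np.arctan2(d[1],d[0])),np.linalg.norm(d))
# side ribs: crop centres (522,124),(664,167)
A,B=(314,141.3),(361.3,155.6)
print(tri(T,(391.8,218.3),S,A),tri(T,(402.4,264),S,B))
h=cv2.cvtColor(T["frame"],cv2.COLOR_BGR2HSV);w=((h[...,2]>180)&(h[...,1]<45)).astype(np.uint8);w[:,:315]=0;w[:155]=0;w[305:]=0;w[:,470:]=0
k=max(cv2.findContours(w,0,2)[0],key=cv2.contourArea);P=np.array([plane(T,*v[0],.06)[:2] for v in k],np.float32);print("winder",cv2.minAreaRect(P))
s=sense();print(s["tcp_pos"])
E
```

```text
cap tri (array([ 0.5147, -0.1086,  0.1791]), [np.float64(0.0003839680194946545), np.float64(0.00038396801949478534)])
cap pl [ 0.515  -0.1083  0.18  ]
ribs T [ 0.5868 -0.1528  0.073 ] [ 0.4899 -0.1745  0.073 ] [ 0.5384 -0.1637  0.073 ] 12.619589253989481 0.0992477761500243
(array([ 0.5875, -0.1536,  0.0694]), [np.float64(4.300694145862027e-05), np.float64(4.3006941458667984e-05)]) (array([ 0.4898, -0.1759,  0.068 ]), [np.float64(0.0005645997757891014), np.float64(0.0005645997757890481)])
winder ((0.5682469010353088, -0.15587879717350006), (0.2579784691333771, 0.24787910282611847), 12.013625144958496)
[0.2587 0.5687 0.2222]
```

Measured points check out:
- **Bottle:** axis (0.515,-0.110), cap top 0.179 against 0.18 expected.
- **Cover:** centre (0.539,-0.163).
- **Winder:** yaw about 12.3°.
- **Bar:** about 85° in the world.
- **Tray:** centre (0.446,0.249), yaw −6°, from both views.

I'll set out at the safe height.

step_arm:
  targets: "1 1 0 0;2 2 0 0;2.2 2.2 0 0;2.2 2.2 0 0;2.2 2.2 0 0;2.2 2.2 0 0;2.2 2.2 0 0;2.2 2.2 0 0;2.2 2.2 0 0;2.2 2.2 0 0;2.2 2.2 0 0;2.2 2.2 0 0"
  claw: 8.7

```text
time_s: 1.3
tcp_pos: [0.383, 0.2364, 0.2228]
ee_rot: [[0.91, -0.414, 0.0], [-0.414, -0.91, 0.0], [0.0, -0.001, -1.0]]
wrist_force: [1.0, 0.0, -0.2]
gripper_width: 0.998
gripper_force: 0.0
```

step_arm:
  targets: "2.2 2.2 0 0;2.2 2.2 0 0;2.2 2.2 0 0;2.2 2.2 0 0;2.2 2.2 0 0;2.2 2.2 0 0;2.2 2.2 0 0;2.2 2.2 0 0;2.2 2.2 0 0;2.2 2.2 0 0;2 2 0 0;1 1 0 0"

```text
time_s: 2.3
tcp_pos: [0.5075, -0.0958, 0.2224]
ee_rot: [[0.909, -0.416, -0.0], [-0.416, -0.909, -0.0], [0.0, 0.0, -1.0]]
wrist_force: [0.9, -0.5, -1.2]
gripper_width: 0.998
gripper_force: 0.0
```

```bash
cat >> h.py <<'E'
def rel(p):
    s=sense(); R=np.array(s["ee_rot"]); d=R.T@(np.array(p)-s["tcp_pos"]); print("t",s["time_s"],"tcp",np.round(s["tcp_pos"],4),"yawx",round(float(np.degrees(np.arctan2(R[1,0],R[0,0]))),2),"move cm",np.round(d*100,2),"F",np.round(s["wrist_force"],1),"j",np.round(s["joints"],0),s["gripper_width"],s["gripper_force"])
E
python3 -c "
from h import *
rel((.515,-.110,.113))
c=cap('side');cv2.imwrite('pics/s1.png',c['frame'])
c=cap('side')
for z in(.07,.113,.13,.145,.18):print(z,proj(c,(.515,-.11,z)))"
```

```text
t 2.3 tcp [ 0.5075 -0.0958  0.2224] yawx -24.59 move cm [ 1.27  0.98 10.94] F [ 0.9 -0.5 -1.2] j [  7.  11. -15.   0. -64.  58.] 0.9977373638140262 0.0
0.07 (np.float64(333.532869644994), np.float64(168.78125567033672))
0.113 (np.float64(336.4643114390928), np.float64(152.90733198485106))
0.13 (np.float64(337.69871120424204), np.float64(146.22298719969905))
0.145 (np.float64(338.82633476219496), np.float64(140.1168416364702))
0.18 (np.float64(341.60840475830423), np.float64(125.05177471451398))
```

View pics/s1.png

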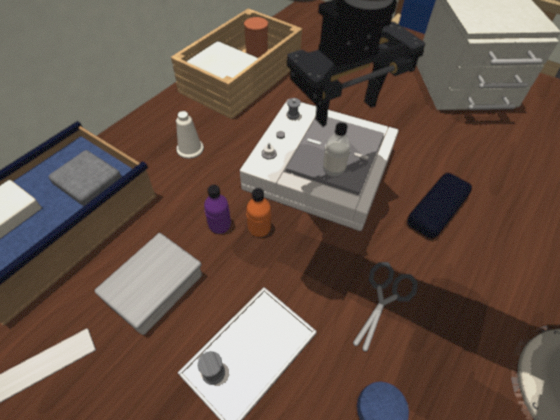

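The side view shows the open fingers straddling the bottle, with the cap at (341,129). The full-width body reaches up to row ~140 (z≈0.14), so a grasp at z≈0.132 is on the cylinder. Now I centre and descend.

step_arm:
  targets: "0.6 0.5 0 0;0.7 0.5 0 0;0 0 0 0;0 0 0 0;0 0 1.5 0;0 0 2 0;0 0 2 0;0 0 1.8 0;0 0 1.5 0;0 0 1.2 0;0 0 0.9 0;0 0 0 0"

```text
time_s: 3.4
tcp_pos: [0.5132, -0.1072, 0.1118]
ee_rot: [[0.91, -0.414, -0.004], [-0.414, -0.91, 0.0], [-0.004, 0.002, -1.0]]
wrist_force: [-0.2, -0.1, 0.1]
gripper_width: 1.0
gripper_force: 0.0
```

step_arm:
  targets: "0 0 0 0;0 0 0 0;0 0 0 0;0 0 0 0;0 0 0 0;0 0 0 0;0 0 0 0;0 0 0 0"
  claw: 4.2

```text
time_s: 4.07
tcp_pos: [0.5145, -0.1079, 0.1137]
ee_rot: [[0.91, -0.414, -0.0], [-0.414, -0.91, -0.0], [-0.0, 0.0, -1.0]]
wrist_force: [0.3, -0.6, 1.1]
gripper_width: 0.517
gripper_force: 0.6
```

```bash
python3 -c "
from h import *
rel((.515,-.110,.113))
a=cap('side')['frame'];b=cap('top')['frame']
cv2.imwrite('pics/g.png',np.hstack([cv2.resize(a[80:220,240:420],None,fx=2.2,fy=2.2),cv2.resize(b[170:310,310:490],None,fx=2.2,fy=2.2)]))"
```

```text
t 4.0667 tcp [ 0.5145 -0.1079  0.1137] yawx -24.45 move cm [0.14 0.17 0.07] F [ 0.3 -0.6  1.1] j [  6.  19. -22.   0. -49.  60.] 0.5172670699365454 0.565008691046387
```

View pics/g.png

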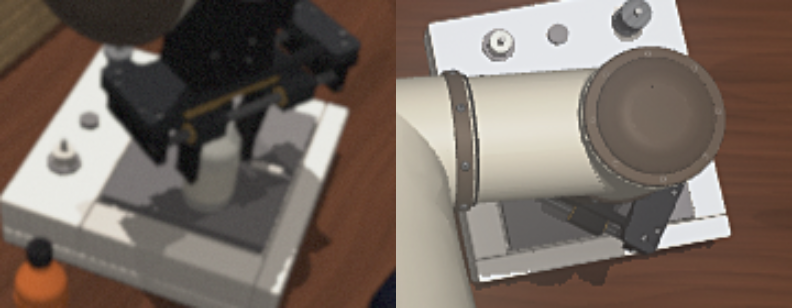

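The fingers have met the bottle (opening 0.517 × 8.7 ≈ 4.5 cm) and it is still upright. I'll close firmly and lift.

step_arm:
  targets: "0 0 0 0;0 0 0 0;0 0 0 0;0 0 0 0;0 0 0 0"
  claw: 3.6

```text
time_s: 4.58
tcp_pos: [0.5145, -0.1078, 0.1136]
ee_rot: [[0.91, -0.414, -0.0], [-0.414, -0.91, -0.0], [-0.0, 0.0, -1.0]]
wrist_force: [-0.6, -1.1, 0.7]
gripper_width: 0.491
gripper_force: 29.9
```

step_arm:
  targets: "0 0 -0.3 0;0 0 -0.6 0;0 0 -1 0;0 0 -1.5 0;0 0 -1.5 0;0 0 -1.5 0;0 0 -1 0;0 0 -0.5 0;0 0 0 0"

```text
time_s: 5.33
tcp_pos: [0.5153, -0.1075, 0.1941]
ee_rot: [[0.91, -0.414, 0.003], [-0.414, -0.91, 0.0], [0.003, -0.002, -1.0]]
wrist_force: [-0.0, 0.1, -1.5]
gripper_width: 0.496
gripper_force: 29.9
```

```bash
python3 -c "
from h import *
rel((.4407,.199,.195))"
```

```text
t 5.3333 tcp [ 0.5153 -0.1075  0.1941] yawx -24.44 move cm [-19.47 -24.82  -0.11] F [-0.   0.1 -1.5] j [  6.  14. -16.   0. -60.  60.] 0.495596671879424 29.867591976981203
```

step_arm:
  targets: "-0.3 -0.4 0 0;-0.7 -0.9 0 0;-1 -1.3 0 0;-1.2 -1.5 0 0;-1.2 -1.5 0 0;-1.2 -1.5 0 0;-1.2 -1.5 0 0;-1.2 -1.5 0 0;-1.2 -1.5 0 0;-1.2 -1.5 0 0;-1.2 -1.5 0 0;-1.2 -1.5 0 0"

```text
time_s: 6.33
tcp_pos: [0.4633, 0.0932, 0.1916]
ee_rot: [[0.91, -0.414, -0.002], [-0.414, -0.91, -0.001], [-0.001, 0.001, -1.0]]
wrist_force: [0.2, 0.1, -1.6]
gripper_width: 0.501
gripper_force: 29.9
```

step_arm:
  targets: "-1.2 -1.5 0 0;-1.2 -1.5 0 0;-1.2 -1.5 0 0;-1.2 -1.5 0 0;-0.9 -1.2 0 0;-0.6 -0.8 0 0;-0.3 -0.4 0 0;0 0 0 0;0 0 0 0"

```text
time_s: 7.08
tcp_pos: [0.439, 0.1954, 0.1922]
ee_rot: [[0.91, -0.414, -0.001], [-0.414, -0.91, -0.001], [-0.0, 0.001, -1.0]]
wrist_force: [-0.1, 0.5, -0.6]
gripper_width: 0.495
gripper_force: 29.9
```

```bash
python3 -c "
from h import *
rel((.4407,.199,.049))
a=cap('side')['frame']
cv2.imwrite('pics/g2.png',cv2.resize(a[200:420,150:430],None,fx=2.2,fy=2.2))"
```

```text
t 7.0833 tcp [0.439  0.1954 0.1922] yawx -24.44 move cm [ 1.000e-02 -4.100e-01  1.432e+01] F [-0.1  0.5 -0.6] j [ 43.   9. -22.  -0. -59.  22.] 0.4949584512261109 29.867657044233056
```

View pics/g2.png

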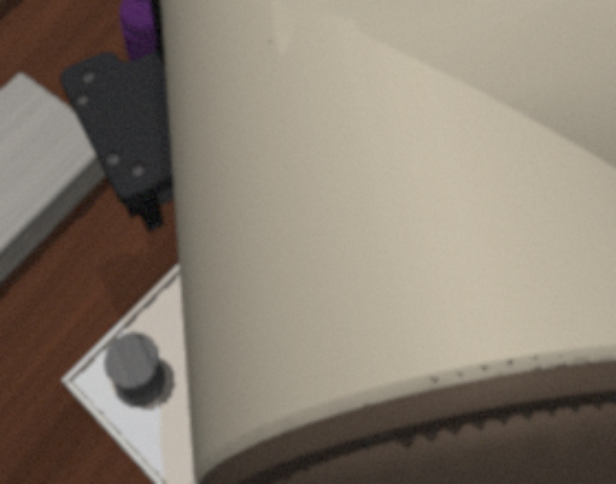

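The arm hides the bottle in this view; the spool (stool-shaped, crop (132,360)) is untouched and well clear. I'll lower on the measured numbers and watch the force.

step_arm:
  targets: "0 -0.4 0.5 0;0 0 1 0;0 0 1.5 0;0 0 1.5 0;0 0 1.5 0;0 0 1.5 0;0 0 1.5 0;0 0 1.5 0;0 0 1.5 0;0 0 1 0;0 0 0.5 0;0 0 0 0"

```text
time_s: 8.13
tcp_pos: [0.4407, 0.1984, 0.0563]
ee_rot: [[0.91, -0.415, -0.002], [-0.415, -0.91, -0.002], [-0.001, 0.003, -1.0]]
wrist_force: [0.4, -0.1, -1.3]
gripper_width: 0.498
gripper_force: 29.9
```

step_arm:
  targets: "0 0 0 0;0 0 0.1 0;0 0 0.1 0;0 0 0.1 0;0 0 0.1 0;0 0 0 0;0 0 0 0"

```text
time_s: 8.72
tcp_pos: [0.441, 0.1993, 0.0536]
ee_rot: [[0.91, -0.414, 0.0], [-0.414, -0.91, 0.0], [0.0, -0.0, -1.0]]
wrist_force: [-0.2, -0.2, -1.1]
gripper_width: 0.495
gripper_force: 29.9
```

step_arm:
  targets: "0 0 0.1 0;0 0 0.1 0;0 0 0.1 0;0 0 0 0;0 0 0 0;0 0 0 0"

```text
time_s: 9.22
tcp_pos: [0.441, 0.1993, 0.0505]
ee_rot: [[0.91, -0.414, -0.0], [-0.414, -0.91, -0.0], [-0.0, 0.0, -1.0]]
wrist_force: [-0.6, -0.1, -1.6]
gripper_width: 0.494
gripper_force: 29.9
```

step_arm:
  targets: "0 0 0.1 0;0 0 0.1 0;0 0 0 0;0 0 0 0;0 0 0 0"

```text
time_s: 9.63
tcp_pos: [0.441, 0.1993, 0.0485]
ee_rot: [[0.91, -0.414, -0.0], [-0.414, -0.91, -0.0], [-0.0, 0.0, -1.0]]
wrist_force: [0.9, 0.2, -1.3]
gripper_width: 0.496
gripper_force: 29.9
```

step_arm:
  targets: "0 0 0.1 0;0 0 0 0;0 0 0 0;0 0 0 0"

```text
time_s: 9.97
tcp_pos: [0.4412, 0.1994, 0.0477]
ee_rot: [[0.91, -0.414, 0.0], [-0.414, -0.91, 0.0], [0.0, -0.0, -1.0]]
wrist_force: [0.1, 0.4, -0.1]
gripper_width: 0.496
gripper_force: 29.9
```

The weight has come off at z=0.0477, as predicted (0.0476). I'll settle a touch and open gradually.

step_arm:
  targets: "0 0 0.05 0;0 0 0 0;0 0 0 0"

```text
time_s: 10.22
tcp_pos: [0.4413, 0.1994, 0.0476]
ee_rot: [[0.91, -0.414, 0.001], [-0.414, -0.91, 0.0], [0.0, -0.0, -1.0]]
wrist_force: [-0.1, -1.0, 5.2]
gripper_width: 0.496
gripper_force: 29.9
```

step_arm:
  targets: "0 0 0 0;0 0 0 0;0 0 0 0;0 0 0 0"
  claw: 5.0

```text
time_s: 10.55
tcp_pos: [0.4409, 0.1992, 0.0467]
ee_rot: [[0.91, -0.414, -0.0], [-0.414, -0.91, -0.0], [-0.0, 0.0, -1.0]]
wrist_force: [0.4, -1.4, -0.3]
gripper_width: 0.572
gripper_force: 0.0
```

step_arm:
  targets: "0 0 0 0;0 0 0 0;0 0 0 0;0 0 0 0;0 0 0 0;0 0 -0.5 0;0 0 -1 0;0 0 -1.5 0;0 0 -1.5 0;0 0 -1.5 0;0 0 -1.5 0;0 0 -1.5 0"
  claw: 8.7

```text
time_s: 11.55
tcp_pos: [0.441, 0.1992, 0.1382]
ee_rot: [[0.91, -0.414, 0.0], [-0.414, -0.91, 0.0], [0.0, -0.0, -1.0]]
wrist_force: [-0.5, -0.2, -0.3]
gripper_width: 0.994
gripper_force: 0.0
```

step_arm:
  targets: "0 0 -2 0;0 0 -2 0;0 0 -2 0;0 0 -2 0;0 0 0 0"

```text
time_s: 11.97
tcp_pos: [0.4431, 0.2006, 0.2218]
ee_rot: [[0.911, -0.413, 0.008], [-0.413, -0.911, 0.005], [0.005, -0.008, -1.0]]
wrist_force: [0.4, 0.6, 1.3]
gripper_width: 1.001
gripper_force: 0.0
```

```bash
python3 -c "
from h import *
rel((.539,-.163,.22))"
```

```text
t 11.9667 tcp [0.4431 0.2006 0.2218] yawx -24.41 move cm [23.75 29.15  0.07] F [0.4 0.6 1.3] j [ 44.   8. -19.   0. -62.  22.] 1.0007279089501373 0.0
```

```bash
python3 -c "
from h import *
T=cap('top')['frame'];S=cap('side')['frame']
f=lambda a:cv2.resize(a,(400,400),interpolation=2)
cv2.imwrite('pics/b.png',np.hstack([f(T[200:280,358:438]),f(S[110:200,290:380])]))"
```

```text
(no output)
```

View pics/b.png

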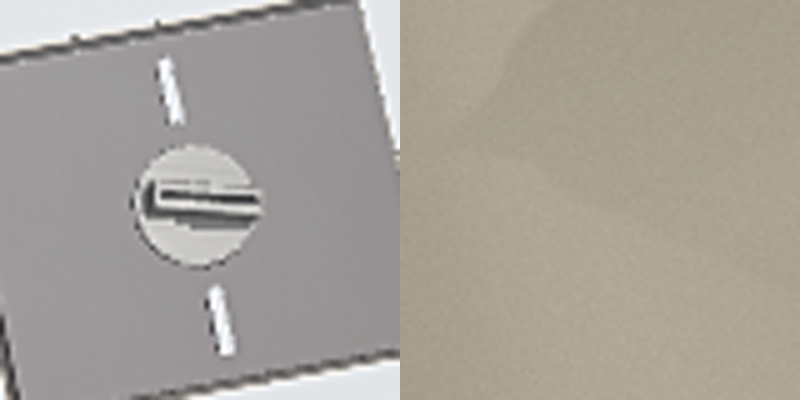

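The top crop shows the bar cleared: slot from (165,192) to (250,203), ribs at (172,90) and (222,320), disc centre at (197,205), which is full-frame (397.4,241). The arm blocks the side view.

```bash
python3 -c "
from h import *
c=cap('top')
g=lambda u,v,z:plane(c,358+u/5,200+v/5,z)
print('disc',g(197,205,.074),'bar',g(209,201,.098))
a,b=g(165,192,.098),g(250,203,.098);d=a-b;print('bar deg',np.degrees(np.arctan2(d[1],d[0])))
a,b=g(172,90,.073),g(222,320,.073);d=a-b;print('rib deg',np.degrees(np.arctan2(d[1],d[0])),(a+b)/2)
rel((.539,-.163,.22))"
```

```text
disc [ 0.53819782 -0.16415136  0.074     ] bar [ 0.53702532 -0.16338551  0.098     ]
bar deg 84.27453371250186
rib deg 11.811186420238647 [ 0.53870173 -0.1643113   0.073     ]
t 12.1167 tcp [0.4405 0.199  0.2168] yawx -24.47 move cm [23.96 28.87 -0.33] F [0.  0.  0.3] j [ 44.   8. -19.  -0. -62.  22.] 0.9983165147763886 0.0
```

step_arm:
  targets: "0.6 0.7 0 0;1.2 1.5 0 0;1.6 1.9 0 0;1.6 1.9 0 0;1.6 1.9 0 0;1.6 1.9 0 0;1.6 1.9 0 0;1.6 1.9 0 0;1.6 1.9 0 0;1.6 1.9 0 0;1.6 1.9 0 0;1.6 1.9 0 0"

```text
time_s: 13.12
tcp_pos: [0.5146, -0.0693, 0.2158]
ee_rot: [[0.91, -0.414, -0.003], [-0.414, -0.91, -0.0], [-0.002, 0.002, -1.0]]
wrist_force: [1.1, 0.3, -0.4]
gripper_width: 0.999
gripper_force: 0.0
```

step_arm:
  targets: "1.6 1.9 0 0;1.6 1.9 0 0;1.6 1.9 0 0;0.8 1.2 0 0;0.2 0.7 0 0;0 0 0 0"

```text
time_s: 13.62
tcp_pos: [0.5355, -0.1621, 0.2157]
ee_rot: [[0.909, -0.416, -0.003], [-0.416, -0.909, 0.0], [-0.003, 0.001, -1.0]]
wrist_force: [-0.0, 0.3, -0.0]
gripper_width: 0.999
gripper_force: 0.0
```

step_arm:
  targets: "0 0 0 5;0 0 0 7;0 0 0 7;0 0 0 7;0 0 0 7;0 0 0 7;0 0 0 7;0 0 0 7;0 0 0 7;0 0 0 7;0 0 0 3.2;0 0 0 0"
  claw: 5

```text
time_s: 14.62
tcp_pos: [0.536, -0.1597, 0.2167]
ee_rot: [[-0.098, -0.995, -0.001], [-0.995, 0.098, 0.0], [-0.0, 0.001, -1.0]]
wrist_force: [0.0, 0.4, 0.3]
gripper_width: 0.576
gripper_force: 0.0
```

```bash
python3 -c "
from h import *
rel((.538,-.164,.078))
c=cap('side');cv2.imwrite('pics/tr.png',c['frame'])"
```

```text
t 14.6167 tcp [ 0.536  -0.1597  0.2167] yawx -95.64 move cm [ 0.42 -0.25 13.87] F [0.  0.4 0.3] j [  0.  16.  -9.  -0. -65.  -6.] 0.5755630782294499 0.0
```

View pics/tr.png

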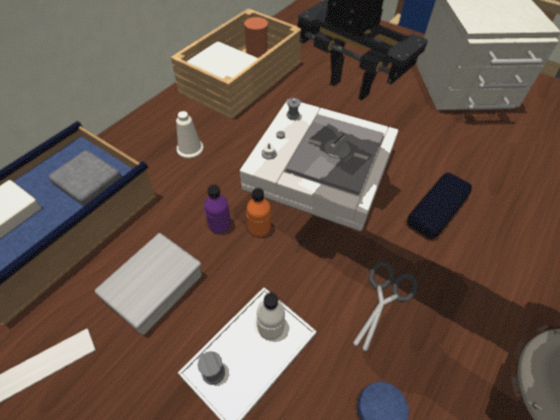

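The side view shows the bottle upright at (270,318) in the tray's free end, the spool undisturbed at (210,367), and the gripper above the fastener. Now I centre and descend onto the bar.

step_arm:
  targets: "0.4 -0.2 0 0;0 0 0.5 0;0 0 1.5 0;0 0 2 0;0 0 2 0;0 0 2 0;0 0 2 0;0 0 1.5 0;0 0 1 0;0 0 0.8 0;0 0 0.4 0;0 0 0 0"

```text
time_s: 15.67
tcp_pos: [0.538, -0.1647, 0.0794]
ee_rot: [[-0.098, -0.995, -0.001], [-0.995, 0.098, 0.0], [0.0, 0.001, -1.0]]
wrist_force: [-0.1, 0.1, -0.6]
gripper_width: 0.577
gripper_force: 0.0
```

step_arm:
  targets: "0 0 0 0;0 0 0 0;0 0 0 0;0 0 0 0;0 0 0 0;0 0 0 0;0 0 0 0;0 0 0 0"
  claw: 0.9

```text
time_s: 16.33
tcp_pos: [0.5394, -0.1649, 0.0804]
ee_rot: [[-0.098, -0.995, 0.003], [-0.995, 0.098, -0.0], [0.0, -0.003, -1.0]]
wrist_force: [2.8, -1.2, -1.5]
gripper_width: 0.133
gripper_force: 29.8
```

```bash
python3 -c "
from h import *
rel((.538,-.164,.079));print(sense()['moment'])"
```

```text
t 16.3333 tcp [ 0.5394 -0.1649  0.0804] yawx -95.62 move cm [-0.08  0.15  0.14] F [ 2.8 -1.2 -1.5] j [ -1.  24. -19.   0. -47.  -5.] 0.13299490473845516 29.789819419384003
[-0.13339076 -0.77452023  0.02138878]
```

The opening of 1.16 cm matches the 12 mm bar. I'll turn it clockwise by about 72°.

step_arm:
  targets: "0 -0.12 0 0;0 0 0 3;0 0 0 6;0 0 0 7;0 0 0 7;0 0 0 7;0 0 0 7;0 0 0 7;0 0 0 7;0 0 0 7;0 0 0 6;0 0 0 5"

```text
time_s: 17.33
tcp_pos: [0.5376, -0.1635, 0.0797]
ee_rot: [[-0.966, -0.259, -0.004], [-0.259, 0.966, 0.002], [0.003, 0.003, -1.0]]
wrist_force: [-2.0, 6.7, 2.5]
gripper_width: 0.137
gripper_force: 29.8
```

step_arm:
  targets: "0 0 0 3;0 0 0 0;0 0 0 0;0 0 0 0"

```text
time_s: 17.67
tcp_pos: [0.5376, -0.1634, 0.0797]
ee_rot: [[-0.977, -0.213, -0.004], [-0.213, 0.977, 0.002], [0.003, 0.003, -1.0]]
wrist_force: [-3.2, 7.5, 2.9]
gripper_width: 0.136
gripper_force: 29.8
```

```bash
python3 -c "
from h import *
rel((.539,-.164,.079));print(sense()['moment'])
T=cap('top')['frame'];S=cap('side')['frame']
f=lambda a:cv2.resize(a,(400,400),interpolation=2)
cv2.imwrite('pics/c.png',np.hstack([f(T[180:290,340:450]),f(S[90:200,275:385])]))"
```

```text
t 17.6667 tcp [ 0.5376 -0.1634  0.0797] yawx -167.7 move cm [-0.12 -0.09  0.07] F [-3.2  7.5  2.9] j [ -0.  24. -19.  -0. -47. -77.] 0.13578665732356918 29.805484414100647
[ 1.79007751  0.54379315 -0.03881889]
```

View pics/c.png

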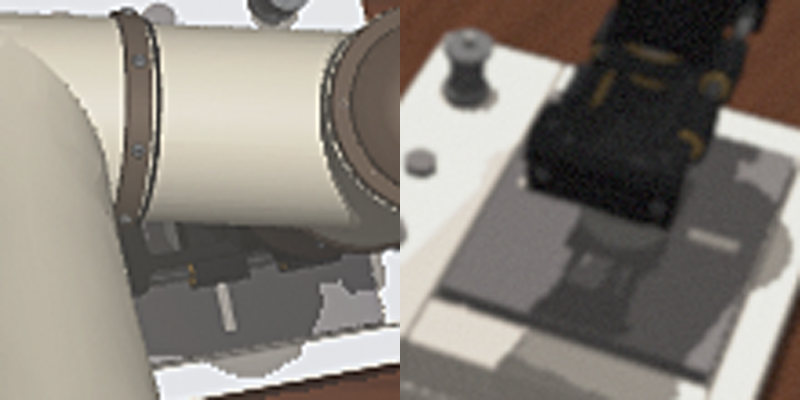

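The gripper stands in line with the ribs (tool −167.7° against ribs at 12° − 180°) and the cover is still raised. I'll relieve the side load and press down in small steps.

step_arm:
  targets: "0 0.1 0 0;0 0 0 0;0 0 0.1 0;0 0 0.1 0;0 0 0.1 0;0 0 0.1 0;0 0 0.1 0;0 0 0.1 0;0 0 0 0;0 0 0 0"

```text
time_s: 18.6
tcp_pos: [0.5377, -0.1634, 0.0741]
ee_rot: [[-0.977, -0.213, -0.003], [-0.213, 0.977, 0.001], [0.003, 0.002, -1.0]]
wrist_force: [-3.9, 5.3, 5.9]
gripper_width: 0.14
gripper_force: 29.8
```

step_arm:
  targets: "0 0 0.1 0;0 0 0.1 0;0 0 0.1 0;0 0 0.1 0;0 0 0 0;0 0 0 0;0 0 0 0"

```text
time_s: 19.18
tcp_pos: [0.5377, -0.1634, 0.0704]
ee_rot: [[-0.977, -0.214, -0.003], [-0.214, 0.977, 0.001], [0.003, 0.002, -1.0]]
wrist_force: [-6.2, 5.5, 7.9]
gripper_width: 0.132
gripper_force: 29.9
```

step_arm:
  targets: "0 0 0.1 0;0 0 0 0;0 0 0 0;0 0 0 0"

```text
time_s: 19.52
tcp_pos: [0.5378, -0.1634, 0.0703]
ee_rot: [[-0.977, -0.214, -0.003], [-0.214, 0.977, 0.001], [0.003, 0.001, -1.0]]
wrist_force: [-5.1, 5.9, 11.9]
gripper_width: 0.131
gripper_force: 29.9
```

Force rises with no further travel, so the cover is at its stop. I'll add a margin of push and check for slip.

step_arm:
  targets: "0 0 0.1 0;0 0 0.1 0;0 0 0 0;0 0 0 0;0 0 0 0;0 0 0 0;0 0 0 0;0 0 0 0"

```text
time_s: 20.18
tcp_pos: [0.5378, -0.1634, 0.0701]
ee_rot: [[-0.977, -0.215, -0.003], [-0.215, 0.977, 0.0], [0.002, 0.001, -1.0]]
wrist_force: [-10.0, 7.9, 21.9]
gripper_width: 0.132
gripper_force: 29.9
```

```bash
python3 -c "
from h import *
rel((.539,-.164,.079))
T=cap('top')['frame'];S=cap('side')['frame']
cv2.imwrite('pics/d.png',np.hstack([cv2.resize(S[90:220,230:410],(500,360),interpolation=2),cv2.resize(S[280:420,180:320],(300,360))]))"
```

```text
t 20.1833 tcp [ 0.5378 -0.1634  0.0701] yawx -167.6 move cm [-0.1  -0.09 -0.89] F [-10.    7.9  21.9] j [ -0.  25. -20.  -0. -46. -77.] 0.13207590806756028 29.904284477233887
```

View pics/d.png

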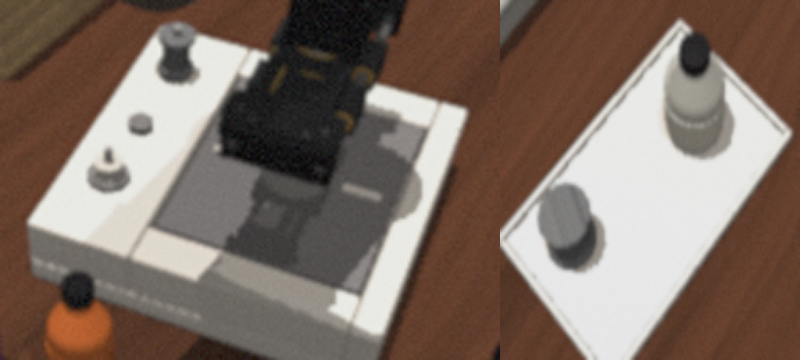

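The picture shows the cover flush with the frame, with no step at its near edge (crop (250,240)). The bottle stands upright at (695,100) and the spool is undisturbed at (567,225). The push is 22 N with a solid stop after about 9.6 mm of travel, so I'm handing in.

```bash
python3 -c "
from h import *
print(r.finish_job())"
```

```text
the job is handed in; nothing more can be done
None
```

The job is handed in after about 20 s of arm time; the judge gave no verdict. The bottle stands upright in the tray, the fastener slot is in line with the ribs, and the arm is holding the cover flush with about 22 N of push.

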